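A sauce pot on every meal box

TASK

Four meal boxes wait on the counter, each a different size, and four sauce pots stand on the white side table on the right. Set each pot upright on the middle of the lid of the box that matches it in size: smallest pot on the smallest box, second smallest on the second smallest, and so on up to the largest on the largest. Never tip a pot over, leave the boxes where they stand and do not disturb the wooden dish or the marker.

Things in the scene. Friction and masses are not known exactly. Their poses are not given: they have to be found in the camera images.
- pot_smallest: loose round sauce pot, white with a flat dark grey lid, straight-sided, the smallest of the four: 34 mm across, 26 mm high; stands upright at the right on the bare white side table (surface z = 0) at the start. Origin: centre of its underside; z up
- pot_small: loose round sauce pot, white with a flat dark grey lid, straight-sided, the second smallest of the four: 44 mm across, 32 mm high; stands upright at the right on the bare white side table (surface z = 0) at the start. Origin: centre of its underside; z up
- pot_large: loose round sauce pot, white with a flat dark grey lid, straight-sided, the second largest of the four: 54 mm across, 39 mm high; stands upright at the right on the bare white side table (surface z = 0) at the start. Origin: centre of its underside; z up
- pot_largest: loose round sauce pot, white with a flat dark grey lid, straight-sided, the largest of the four: 64 mm across, 46 mm high; stands upright at the right on the bare white side table (surface z = 0) at the start. Origin: centre of its underside; z up
- box_smallest: closed brown card meal box, loose, the smallest of the four: 66 mm long (its x) by 54 mm wide (its y), 34 mm high with a flat top; stands on the counter round the pink tape dispenser, turned by up to about 0.15 rad. Origin: centre of its underside, so the middle of its lid is 34 mm straight above
- box_small: closed brown card meal box, loose, the second smallest of the four: 80 mm long (its x) by 65 mm wide (its y), 41 mm high with a flat top; stands on the counter round the pink tape dispenser, turned by up to about 0.15 rad. Origin: centre of its underside, so the middle of its lid is 41 mm straight above
- box_large: closed brown card meal box, loose, the second largest of the four: 96 mm long (its x) by 76 mm wide (its y), 48 mm high with a flat top; stands on the counter round the pink tape dispenser, turned by up to about 0.15 rad. Origin: centre of its underside, so the middle of its lid is 48 mm straight above
- box_largest: closed brown card meal box, loose, the largest of the four: 112 mm long (its x) by 88 mm wide (its y), 56 mm high with a flat top; stands on the counter round the pink tape dispenser, turned by up to about 0.15 rad. Origin: centre of its underside, so the middle of its lid is 56 mm straight above
- wood_dish: small open turned wooden dish, 48 mm across, 18 mm high, loose on the far part of the white side table on the right: a bystander. Origin: centre of its underside
- marker: green and white marker pen lying on the near edge of the white side table on the right, 135 mm long (its y), 17 mm thick, loose: a bystander. Origin: its middle, on the underside

How it is judged:
By the outcome, as a careful person would: the job done as asked, in the order asked, and still so for the second after the job is handed in, with the robot touching nothing.
It also fails if it takes over 101 s, if anything falls off the work surface, if the arm or the gripper's body presses on something with over 40 N, if the wrist force passes 120 N, or if a joint passes its speed limit or range.

ROBOT

A 6-joint arm with a two-finger parallel gripper is mounted at the origin on a cart in front of the work surface, level with it; the furniture and walls round the work are solid. World frame = base frame: x ahead of the robot, y to its left, z up, the work surface at z = 0. Lengths are in mm, angles in rad, forces in N, time in s.
With the tool pointing down it reaches from about 275 to 1000 mm from the base axis. Payload 8.4 kg.
Tool frame: the origin (TCP) lies at the very end of the fingers, on their centre line; the grasp point (between the pads) lies 19 mm behind it; z points along the fingers, y is the line along which they close (so a half turn about z gives the same grasp; the last joint's range is limited). The gripper opens to 85 mm and grips with 20 to 120 N. Pads are 22 mm wide; open, the fingers measure 114 mm over their backs; the gripper's body (76 mm by 85 mm) begins 54 mm behind the grasp point. The pads swing forward as they close: fully open they stand 13 mm farther back than shut.
Start: joints at [1.12, 0.353, 1.633, -0, 1.155, -0.002], TCP at [271.177, 563.108, 231.281] pointing down, gripper open.
Joint ranges: [-2.63, 2.63], [-0.92, 2.1], [0.06, 2.66], [-1.3, 4.44], [0, 2.69], [-3.02, 3.02]. Speed limits (rad/s): [2.22, 2.22, 2.79, 3.14, 3.14, 3.14].

INTERFACE

Orientations are given as [roll, pitch, yaw] about the fixed x, y, z axes, in that order (R = Rz(yaw) Ry(pitch) Rx(roll)).
In Python, from rig import sensors, grab_frame, camera_params, order gives the robot as it stands. The module is installed in compiled form; this text tells all that it offers.
- The arm moves only by the tool move_arm, never from a script. Its argument "motion" is a list of rows, each a list of 7 numbers: the turn, a rotation vector about the tool's x, y, z in shares of 2 rad (1.0 is 2 rad), then the shift along the tool's x, y, z in normalised numbers (1 is 0.75 m), then the finger opening in m, from 0 to 0.0854. A call has 1 to 8 rows; each row is the pose to reach, as a shift and turn from the pose commanded when the call began, along the tool's axes at that moment; what a row does not reach only later rows make up. A row lasts 1/8 s, in which the tool goes at most 62.5 mm and 10.7 degrees, less where a joint would pass 70% of its speed; a pose out of reach is approached as far as the arm can. No shift or turn number may pass 1 either way. A call with a gripper value outside its range is refused whole. The fingers move at their own pace and stop on an object; "grip_force" is the grip in N (left out, the last holds). Time passes only in rows, so rows that repeat a pose let the fingers close. It gives the time, the measured TCP pose, the force, the opening and the grip force at its end, in the units of the state.
- sensors.sense(): the state, without advancing time (a new reading comes with each control period).
- grab_frame(name): name is "scene" or "top"; returns (picture, depth): 420x560x3 uint8, red, green, blue; 420x560 float32, mm along the optical axis (not along the pixel's ray), 0 where there is no reading.
- camera_params(name): a dict with "camera_matrix" (3x3 intrinsics, pixels), "k1" (the pictures are not rectified: a ray, as slopes to the right and down, at radius r is drawn at 1 + k1 r^2 times it, then the intrinsics apply), "world_from_camera" (4x4, takes a point from camera to world coordinates). Camera axes: x right, y down, z forward; pixel columns grow to the right and rows downward; lengths in mm; the calibration is good to about 2 mm. A picture is of the moment at which its call begins. camera_params takes no time and is no camera call.
- order.sign_off(): hands the job in; it is judged then, once.
The state is a dict: "clock": time; "qpos": joint angles; "qvel": joint speeds; "joint_efforts": joint torques, N m; "eef_pos": TCP position; "tcp_rot": TCP orientation; "contact_force": force on the tool from outside, world axes, zero at the start; "wrist_torque": the same for the moment, N m; "opening": opening from 0.0 (shut) to 1.0 (fully open); "grasp_force": force on a finger pad.
Only numpy, scipy, OpenCV 4.12 (cv2) and the standard library are available. Lean on these libraries where they do the work, as an engineer would, in place of code of your own. Each camera call takes 0.05 s, during which the arm holds its last target. There are 200 camera calls.

## Working session

There is one attempt and no reset: what is moved stays moved. The work goes in short steps, Python scripts to look and compute and a tool call to move; the robot and the scene stay as the last step left them, time stands still between calls to the robot, and variables do not carry over. Pictures are saved under pics/ and viewed, at most 14 in all, crops included, and the job is handed in when it is done.

Besides the shell and the picture viewer there is one more tool, called after "Emit:" as name(argument=value, ...), one argument or row to a line, values as JSON. move_arm: Moves the arm, as the interface text tells. Its arguments: {"type":"object","properties":{"motion":{"type":"array","items":{"type":"array","items":{"type":"number"}}},"grip_force":{"type":"number"}},"required":["motion"]}

```bash
mkdir -p pics; ls; python3 - <<'E'
from rig import sensors, grab_frame, camera_params
import cv2, numpy as np
print(sensors.sense())
for n in("scene","top"):
    p,d=grab_frame(n); cv2.imwrite(f"pics/{n}0.png",p[:,:,::-1]); np.savez(f"{n}0.npz",p=p,d=d)
    c=camera_params(n); print(n,c, (d>0).mean())
E
```

```text
pics
{'clock': 0.0, 'qpos': array([ 1.11956893e+00,  3.53660107e-01,  1.63414932e+00,  8.72266361e-06,
        1.15518037e+00, -2.41655992e-03]), 'qvel': array([-0.00166552, -0.00021165,  0.00128778, -0.00092349,  0.00014157,
        0.00121582]), 'joint_efforts': array([ 5.61619905e-03, -6.05250263e+01, -3.42072165e+01,  3.83500719e-04,
        9.26475768e-03,  6.51742630e-05]), 'eef_pos': array([270.98189738, 562.66771576, 230.54771016]), 'tcp_rot': array([-3.14019554e+00, -1.13513885e-05,  2.69277828e+00]), 'contact_force': array([-0.20346379, -1.37475949, -0.18652781]), 'wrist_torque': array([-0.04357879,  0.00544934, -0.03718875]), 'grasp_force': 0.0, 'opening': 1.0008866638767024}
scene {'camera_matrix': array([[412.93661091,   0.        , 280.32367164],
       [  0.        , 412.93661091, 202.94045422],
       [  0.        ,   0.        ,   1.        ]]), 'k1': -0.12256065255068395, 'world_from_camera': array([[ 6.70914204e-01, -3.32678874e-01,  6.62720829e-01,
        -1.58458195e+02],
       [-7.41532166e-01, -3.03457795e-01,  5.98367289e-01,
        -6.77390740e+02],
       [ 2.04364508e-03, -8.92881926e-01, -4.50286231e-01,
         4.85873065e+02],
       [ 0.00000000e+00,  0.00000000e+00,  0.00000000e+00,
         1.00000000e+00]])} 0.9958971088435374
top {'camera_matrix': array([[523.31961622,   0.        , 273.05107696],
       [  0.        , 523.31961622, 214.00709262],
       [  0.        ,   0.        ,   1.        ]]), 'k1': 0.04491927502304277, 'world_from_camera': array([[ 2.43833077e-02, -9.85135428e-01,  1.70040120e-01,
         3.51918093e+02],
       [-9.99658509e-01, -2.56259044e-02, -5.11647070e-03,
        -5.70810071e+01],
       [ 9.39784842e-03, -1.69857296e-01, -9.85423858e-01,
         1.05798395e+03],
       [ 0.00000000e+00,  0.00000000e+00,  0.00000000e+00,
         1.00000000e+00]])} 0.9959566326530612
```

View pics/scene0.png

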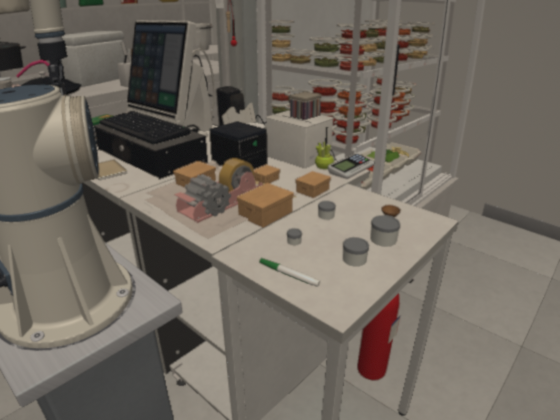

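View pics/top0.png

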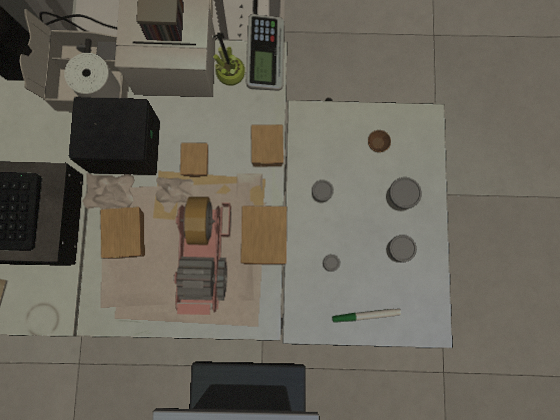

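The scene view shows the boxes round the pink dispenser and the pots on the near table. In the top view:
- **Boxes:** (122,232), (194,158), (267,145) and (264,235).
- **Pots:** (331,262), (322,190), (401,248) and (404,193).
- **Bystanders:** dish at (379,141), marker at (366,315).

```bash
cat > h.py <<'E'
import numpy as np, cv2
from rig import camera_params
def und(n,uv):
    c=camera_params(n);K=c["camera_matrix"];k=c["k1"]
    p=cv2.undistortPoints(np.float64(uv).reshape(-1,1,2),K,np.array([k,0,0,0.]))[:,0]
    return np.c_[p,np.ones(len(p))],c["world_from_camera"]
def plane(n,uv,z):
    r,T=und(n,uv); d=r@T[:3,:3].T; return T[:3,3]+d*((z-T[2,3])/d[:,2])[:,None]
def world(n,d):
    v,u=np.mgrid[:420,:560]; r,T=und(n,np.c_[u.ravel(),v.ravel()].astype(float))
    return ((r*d.ravel()[:,None])@T[:3,:3].T+T[:3,3]).reshape(420,560,3)
def tri(uvt,uvs):
    A=[];b=[]
    A=np.zeros((3,3));b=np.zeros(3)
    for n,uv in(("top",uvt),("scene",uvs)):
        r,T=und(n,[uv]);d=T[:3,:3]@r[0];d/=np.linalg.norm(d);P=np.eye(3)-np.outer(d,d);A+=P;b+=P@T[:3,3]
    return np.linalg.solve(A,b)
E
cat > m.py <<'E'
from h import *
import sys
def load(n): z=np.load(f"{n}{sys.argv[1]}.npz"); return z["p"],z["d"]
obs={}
for n in("top","scene"):
    p,d=load(n); W=world(n,d); hsv=cv2.cvtColor(p,cv2.COLOR_RGB2HSV)
    z=W[...,2]; X=W[...,0]; Y=W[...,1]
    reg=(X>250)&(X<750)&(Y<330)&(Y>-420)
    # lids: flat raised surface, split by colour
    brown=(hsv[...,1]>90)&(hsv[...,0]>6)&(hsv[...,0]<22)&reg&(z>25)&(z<70)
    grey=(hsv[...,1]<60)&reg&(z>18)&(z<60)&(Y<-75)
    for nm,m in(("box",brown),("pot",grey)):
        # keep the top face: normals up via local z spread
        zz=cv2.morphologyEx(z.astype(np.float32),cv2.MORPH_GRADIENT,np.ones((3,3)))
        m=(m&(zz<(4 if n=="top" else 5))).astype(np.uint8)
        k,l,s,c=cv2.connectedComponentsWithStats(m,connectivity=4)
        for i in range(1,k):
            if s[i,4]<25: continue
            mm=l==i; zt=np.median(z[mm]); 
            cs,_=cv2.findContours(mm.astype(np.uint8),cv2.RETR_EXTERNAL,cv2.CHAIN_APPROX_NONE)
            cn=max(cs,key=len)[:,0].astype(float); q=plane(n,cn,zt)[:,:2].astype(np.float32)
            r=cv2.minAreaRect(q); print(n,nm,"px",c[i].round(),"z",zt.round(1),"rect",np.round(r[0],1),np.round(r[1],1),round(r[2],1),"cen3d",np.median(W[mm],0).round(1))
    if n=="top":
        for nm,(u0,u1,v0,v1) in dict(blackbox=(75,150,100,160),disp=(180,225,195,310),dish=(368,390,130,152),marker=(333,400,305,325),tape=(185,210,195,245)).items():
            w=W[v0:v1,u0:u1].reshape(-1,3); h=w[w[:,2]>max(8,0.0)]
            print(nm,"zmax",np.percentile(h[:,2],99).round(),"min",np.percentile(h,2,0).round(),"max",np.percentile(h,98,0).round())
E
python3 m.py 0
```

```text
top box px [264. 132.] z 40.2 rect [696.3 -41.1] [13.7 25.5] 76.3 cen3d [695.5 -38.   40.2]
top box px [278. 154.] z 40.2 rect [649.1 -68.8] [ 7.2 21.3] 65.6 cen3d [649.6 -69.2  40.2]
top box px [274. 246.] z 55.0 rect [461.4 -69.6] [15.4 32.2] 6.2 cen3d [462.8 -63.6  55. ]
top pot px [408. 250.] z 36.4 rect [ 462.7 -327.2] [18.7 14. ] 30.2 cen3d [ 463.6 -328.4   36.4]
blackbox zmax 125.0 min [610. 178. 105.] max [721. 306. 124.]
disp zmax 105.0 min [344.  28.   9.] max [551. 118. 103.]
dish zmax 21.0 min [ 669. -299.    8.] max [ 714. -255.   20.]
marker zmax 18.0 min [ 324. -312.    9.] max [ 349. -186.   18.]
tape zmax 105.0 min [463.  59.  21.] max [555. 102. 105.]
scene box px [194. 170.] z 46.5 rect [479.5 226.4] [87.9 69.6] 5.8 cen3d [480.1 227.2  46.5]
scene box px [265. 170.] z 34.7 rect [633.   96.4] [60.3 45.4] 0.3 cen3d [633.7  97.2  34.7]
scene box px [313. 178.] z 41.7 rect [668.7 -51.2] [71.8 57.4] 2.5 cen3d [666.8 -50.9  41.7]
scene box px [265. 195.] z 56.5 rect [480.8 -50.7] [108.7  84.1] 0.5 cen3d [479.4 -50.6  56.5]
scene pot px [327. 204.] z 31.0 rect [ 580.3 -161.8] [38.3 35.1] 69.9 cen3d [ 581.6 -162.5   31. ]
scene pot px [385. 222.] z 44.5 rect [ 577. -323.] [58.4 56.3] 56.5 cen3d [ 576.8 -324.2   44.5]
scene pot px [295. 232.] z 25.1 rect [ 435.7 -181.3] [25.5 26.3] 42.3 cen3d [ 438.  -180.5   25.1]
scene pot px [356. 244.] z 37.4 rect [ 467.  -317.1] [47.7 46. ] 64.2 cen3d [ 465.7 -319.3   37.4]
```

```bash
cat > m2.py <<'E'
from h import *
import sys
p,d=(lambda z:(z["p"],z["d"]))(np.load(f"top{sys.argv[1]}.npz"))
W=world("top",cv2.medianBlur(d,5)); z=W[...,2]; hsv=cv2.cvtColor(p,cv2.COLOR_RGB2HSV)
for nm,(u,v),ht in(("b1",(194,158),34),("b2",(267,145),41),("b3",(122,232),48),("b4",(264,235),56),("p1",(331,262),26),("p2",(322,190),32),("p3",(401,248),39),("p4",(404,193),46)):
    zt=np.median(z[v-6:v+7,u-6:u+7])
    col=((hsv[...,1]>90)&(hsv[...,0]>6)&(hsv[...,0]<22)) if nm[0]=="b" else (hsv[...,2]<150)
    m=(col&(abs(z-zt)<(14 if nm[0]=="b" else 10))).astype(np.uint8)
    m=cv2.morphologyEx(m,cv2.MORPH_OPEN,np.ones((3,3)))
    k,l,s,c=cv2.connectedComponentsWithStats(m); i=l[v,u]
    mm=(l==i).astype(np.uint8); cn=max(cv2.findContours(mm,0,1)[0],key=len)[:,0].astype(float)
    q=plane("top",cn,zt)[:,:2].astype(np.float32); r=cv2.minAreaRect(q)
    print(nm,"z",zt.round(1),ht,np.round(r[0],1),np.round(r[1],1),round(r[2],1),"px",c[i].round(1))
E
python3 m2.py 0
```

```text
b1 z 33.1 34 [637.4 100.3] [66.7 52.8] 1.7 px [193.6 158.6]
b2 z 40.2 41 [670.8 -46.7] [79.6 60.9] 1.6 px [267. 144.]
b3 z 46.8 48 [483.3 231.2] [97.5 76.4] 4.7 px [120.7 232.5]
b4 z 55.0 56 [484.5 -44.9] [111.2  85.7] 0.6 px [263.3 234.9]
p1 z 23.7 26 [ 435.3 -179.2] [31.5 31.8] 1.5 px [331.2 262.9]
p2 z 29.5 32 [ 580.5 -160.2] [41.6 43.5] 45.5 px [322.4 190.3]
p3 z 36.3 39 [ 466.6 -316.8] [51.7 53.5] 27.6 px [402.1 248.5]
p4 z 43.4 46 [ 578.2 -322.5] [60.7 63.5] 1.4 px [404.7 192.1]
```

Lid heights and sizes match the text, and the scene view agrees to within a few mm for the pots and about 6 mm for the boxes. I'm going above the smallest pot with the fingers closing along x.

The rows are not in the units I measure in: shifts go in shares of 0.75 m and turns go in shares of 2 rad. I convert before sending: -0.385 m is -0.5133, -0.337 m is -0.4493, 1.122 rad is 0.561.

Emit:
move_arm(
  motion=[
    [0,0,0.08,-0.0533,-0.0667,0,0.085],
    [0,0,0.16,-0.1013,-0.1293,0,0.085],
    [0,0,0.24,-0.152,-0.1933,0,0.085],
    [0,0,0.32,-0.2027,-0.2573,0,0.085],
    [0,0,0.4,-0.2533,-0.3213,0.0133,0.085],
    [0,0,0.48,-0.3027,-0.3853,0.0267,0.085],
    [0,0,0.561,-0.3533,-0.4493,0.04,0.085],
    [0,0,0.561,-0.404,-0.5133,0.0533,0.085],
  ],
  grip_force=40,
)

```text
clock: 1.1
eef_pos: [377.2, 83.0, 191.1]
tcp_rot: [3.141, -0.0, 1.569]
contact_force: [1.8, -0.5, 0.4]
opening: 0.993
grasp_force: 0.0
```

Scaled: -0.264 m is -0.352, 0.058 m is 0.0773.

Emit:
move_arm(
  motion=[
    [0,0,0,-0.0733,0.016,0,0.085],
    [0,0,0,-0.1467,0.032,0,0.085],
    [0,0,0,-0.22,0.048,0,0.085],
    [0,0,0,-0.2867,0.064,0.0267,0.085],
    [0,0,0,-0.3333,0.0733,0.08,0.085],
    [0,0,0,-0.352,0.0773,0.1333,0.085],
    [0,0,0,-0.352,0.0773,0.1747,0.085],
    [0,0,0,-0.352,0.0773,0.1747,0.085],
  ],
)

```text
clock: 2.1
eef_pos: [433.2, -178.6, 58.4]
tcp_rot: [-3.137, -0.002, 1.57]
contact_force: [-0.4, 0.2, 0.5]
opening: 0.994
grasp_force: 0.0
```

```bash
python3 - <<'E'
from rig import sensors, grab_frame
import cv2, numpy as np
print(sensors.sense()["eef_pos"])
p,d=grab_frame("scene"); cv2.imwrite("pics/s1.png",cv2.resize(p[100:310,180:460,::-1],None,fx=2.5,fy=2.5)); np.savez("scene1.npz",p=p,d=d)
E
```

```text
[ 433.16514179 -178.64715203   58.37819958]
```

View pics/s1.png

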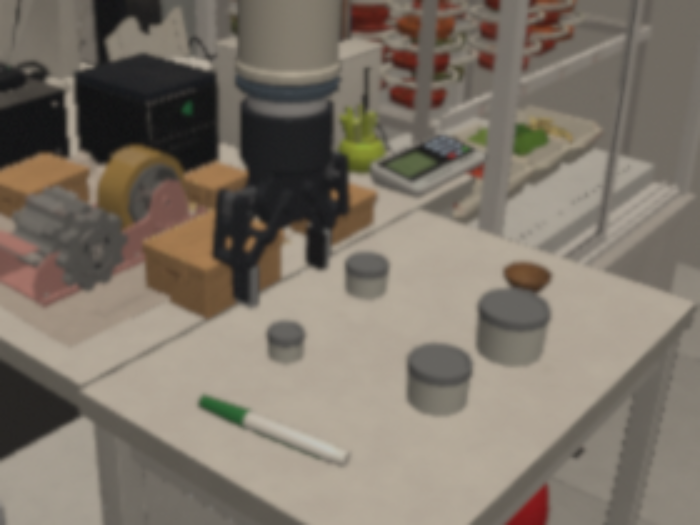

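The gripper hangs centred over the smallest pot (crop (286,340)), with the path down clear.

Scaled: 0.054 m is 0.072, 0.03 m is 0.04.

Emit:
move_arm(
  motion=[
    [0,0,0,0,0.002,0.04,0.085],
    [0,0,0,0,0.002,0.072,0.085],
    [0,0,0,0,0.002,0.072,0.03],
    [0,0,0,0,0.002,0.072,0.025],
    [0,0,0,0,0.002,0.072,0.025],
    [0,0,0,0,0.002,0.072,0.025],
    [0,0,0,0,0.002,0.072,0.025],
    [0,0,0,0,0.002,0.072,0.025],
  ],
  grip_force=40,
)

```text
clock: 3.15
eef_pos: [437.6, -179.6, 7.9]
tcp_rot: [3.139, 0.001, 1.571]
contact_force: [-1.4, 1.7, 11.1]
opening: 0.38
grasp_force: 38.7
```

Scaled: 0.205 m is 0.2733, -0.154 m is -0.2053.

Emit:
move_arm(
  motion=[
    [0,0,0,0,0,-0.0267,0.025],
    [0,0,0,0,0,-0.08,0.025],
    [0,0,0,0,0,-0.1467,0.025],
    [0,0,0,0.04,0.0267,-0.192,0.025],
    [0,0,0,0.0933,0.0653,-0.2053,0.025],
    [0,0,0,0.1533,0.108,-0.2053,0.025],
    [0,0,0,0.2133,0.1507,-0.2053,0.025],
    [0,0,0,0.2733,0.1933,-0.2053,0.025],
  ],
)

```text
clock: 4.15
eef_pos: [582.7, 27.4, 161.5]
tcp_rot: [3.14, 0.0, 1.571]
contact_force: [0.2, -0.8, -0.5]
opening: 0.383
grasp_force: 39.9
```

Scaled: 0.105 m is 0.14, 0.08 m is 0.1067.

Emit:
move_arm(
  motion=[
    [0,0,0,0.0533,0.0387,0,0.025],
    [0,0,0,0.0867,0.0613,0,0.025],
    [0,0,0,0.1,0.0733,0.0267,0.025],
    [0,0,0,0.1,0.0733,0.0667,0.025],
    [0,0,0,0.1,0.0733,0.1067,0.025],
    [0,0,0,0.1,0.0733,0.14,0.025],
    [0,0,0,0.1,0.0733,0.14,0.025],
    [0,0,0,0.1,0.0733,0.14,0.025],
  ],
)

```text
clock: 5.15
eef_pos: [636.7, 100.3, 55.8]
tcp_rot: [3.141, 0.0, 1.57]
contact_force: [0.6, 0.0, -0.2]
opening: 0.379
grasp_force: 39.9
```

```bash
python3 - <<'E'
from rig import sensors, grab_frame
import cv2, numpy as np
s=sensors.sense();print(s["eef_pos"],s["contact_force"])
p,d=grab_frame("scene"); cv2.imwrite("pics/s2.png",cv2.resize(p[100:250,160:360,::-1],None,fx=4,fy=4)); np.savez("scene2.npz",p=p,d=d)
E
```

```text
[636.73813995 100.27595209  55.75273688] [ 0.56400677  0.02726495 -0.15418093]
```

View pics/s2.png

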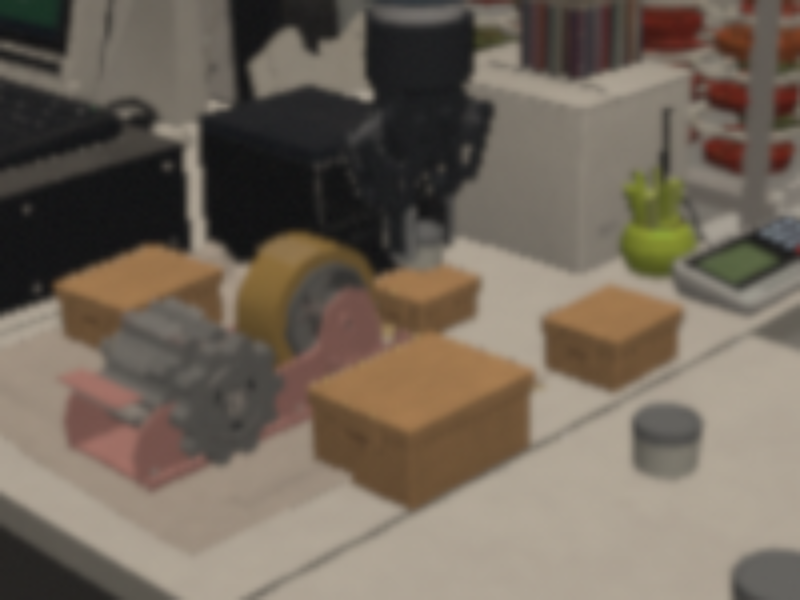

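The pot is held upright (crop (428,243)) just over the middle of the smallest box. Lowering and releasing.

Scaled: 0.0135 m is 0.018, 0.011 m is 0.0147.

Emit:
move_arm(
  motion=[
    [0,0,0,0,0,0.008,0.025],
    [0,0,0,0,0,0.0147,0.025],
    [0,0,0,0,0,0.018,0.025],
    [0,0,0,0,0,0.018,0.025],
  ],
)

```text
clock: 5.7
eef_pos: [636.5, 100.8, 42.0]
tcp_rot: [-3.141, 0.0, 1.571]
contact_force: [-1.5, 0.0, 3.4]
opening: 0.377
grasp_force: 40.4
```

Scaled: -0.108 m is -0.144, -0.1 m is -0.1333.

Emit:
move_arm(
  motion=[
    [0,0,0,0,0,0,0.05],
    [0,0,0,0,0,0,0.085],
    [0,0,0,0,0,0,0.085],
    [0,0,0,0,0,-0.0133,0.085],
    [0,0,0,0,0,-0.0667,0.085],
    [0,0,0,0,0,-0.1333,0.085],
    [0,0,0,-0.0533,-0.012,-0.144,0.085],
    [0,0,0,-0.12,-0.0267,-0.144,0.085],
  ],
)

```text
clock: 6.7
eef_pos: [617.6, 10.6, 152.1]
tcp_rot: [3.138, -0.0, 1.573]
contact_force: [0.6, -1.1, -0.0]
opening: 0.998
grasp_force: 0.0
```

Scaled: -0.171 m is -0.228, -0.164 m is -0.2187.

Emit:
move_arm(
  motion=[
    [0,0,0,-0.0667,-0.0147,0,0.085],
    [0,0,0,-0.1333,-0.0293,0,0.085],
    [0,0,0,-0.1867,-0.0413,0,0.085],
    [0,0,0,-0.2187,-0.0473,0.04,0.085],
    [0,0,0,-0.228,-0.0487,0.08,0.085],
    [0,0,0,-0.228,-0.0487,0.1067,0.085],
    [0,0,0,-0.228,-0.0487,0.12,0.085],
    [0,0,0,-0.228,-0.0487,0.12,0.085],
  ],
)

```text
clock: 7.7
eef_pos: [580.0, -160.1, 59.8]
tcp_rot: [-3.141, -0.0, 1.571]
contact_force: [-0.3, -0.2, 0.3]
opening: 0.99
grasp_force: 0.0
```

```bash
python3 - <<'E'
from rig import sensors, grab_frame
import cv2, numpy as np
s=sensors.sense();print(s["eef_pos"],s["contact_force"])
p,d=grab_frame("top"); cv2.imwrite("pics/t3.png",cv2.resize(p[90:350,80:460,::-1],None,fx=2,fy=2)); np.savez("top3.npz",p=p,d=d)
E
```

```text
[ 580.02833825 -160.07523811   59.78868303] [-0.29536376 -0.24636694  0.27541167]
```

View pics/t3.png

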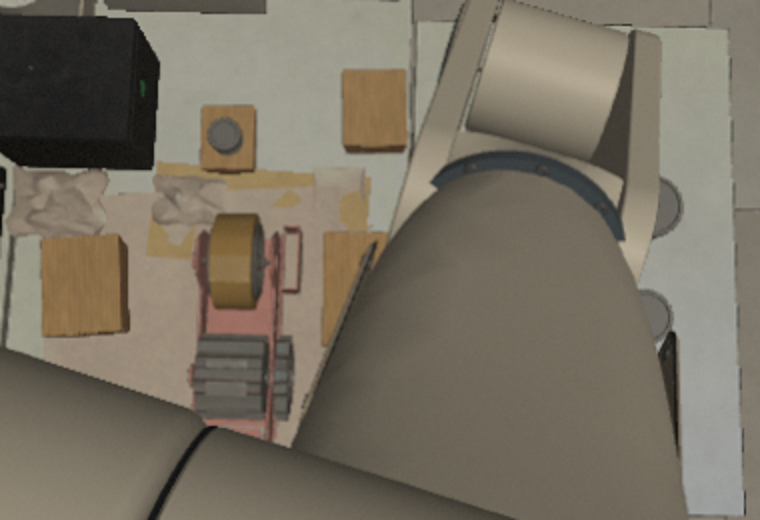

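Pot 1 stands upright near the middle of the smallest box (crop (225,135)); I'll measure it once the arm is clear. Grasping pot 2.

Scaled: 0.052 m is 0.0693, 0.05 m is 0.0667.

Emit:
move_arm(
  motion=[
    [0,0,0,0,0,0.04,0.085],
    [0,0,0,0,0,0.0667,0.085],
    [0,0,0,0,0,0.0693,0.04],
    [0,0,0,0,0,0.0693,0.035],
    [0,0,0,0,0,0.0693,0.035],
    [0,0,0,0,0,0.0693,0.035],
    [0,0,0,0,0,0.0693,0.035],
  ],
)

```text
clock: 8.62
eef_pos: [581.0, -160.4, 8.8]
tcp_rot: [3.14, 0.0, 1.571]
contact_force: [-0.2, 0.6, 6.8]
opening: 0.5
grasp_force: 40.9
```

```bash
python3 - <<'E'
from h import *
z=np.load("top3.npz");p,d=z["p"],z["d"];W=world("top",cv2.medianBlur(d,3))
hsv=cv2.cvtColor(p,cv2.COLOR_RGB2HSV)
for nm,m in(("pot",(hsv[...,1]<60)&(hsv[...,2]<150)),("box",(hsv[...,1]>90)&(hsv[...,0]<22))):
    m=m.copy(); m[:140]=0;m[180:]=0;m[:,:175]=0;m[:,212:]=0
    k,l,s,c=cv2.connectedComponentsWithStats(m.astype(np.uint8)); i=1+s[1:,4].argmax();mm=l==i
    zt=np.median(W[...,2][mm]); cn=max(cv2.findContours(mm.astype(np.uint8),0,1)[0],key=len)[:,0].astype(float)
    r=cv2.minAreaRect(plane("top",cn,zt)[:,:2].astype(np.float32)); print(nm,zt,r)
E
```

```text
pot 57.53853456211823 ((633.3666381835938, 100.15984344482422), (34.825767517089844, 31.434974670410156), 2.6794872283935547)
box 32.60740020806668 ((633.3450317382812, 101.080078125), (75.0018539428711, 72.27972412109375), 1.6601321697235107)
```

```bash
cat > edges.py <<'E'
from h import *
z=np.load("top0.npz");p,d=z["p"],z["d"];g=cv2.cvtColor(p,cv2.COLOR_RGB2HSV)
# silhouettes: outer edges lie on lid plane, inner (camera side) edges on the ground
for nm,(u,v),(L,Wd,H) in(("b1",(194,158),(66,54,34)),("b2",(267,145),(80,65,41)),("b3",(122,232),(96,76,48)),("b4",(264,235),(112,88,56))):
    m=((g[...,1]>75)&(g[...,0]>5)&(g[...,0]<22)).astype(np.uint8)
    a=m[v,:];b=m[:,u]
    def med(f): return np.median(f,axis=0)
    def run(line,c,s):
        i=c
        while line[i+s]: i+=s
        return i+0.5*s
    top=[run(m[:,x],v,-1) for x in range(u-12,u+13)]; bot=[run(m[:,x],v,1) for x in range(u-12,u+13)]
    lf=[run(m[y],u,-1) for y in range(v-8,v+9)]; rt=[run(m[y],u,1) for y in range(v-8,v+9)]
    t,bm,l,r=map(np.median,(top,bot,lf,rt))
    P=lambda a,b,zz:plane("top",[(a,b)],zz)[0]
    print(nm,"px t,b,l,r",t,bm,l,r,"far x",P(u,t,H)[0].round(1),"near x lid/ground",P(u,bm,H)[0].round(1),P(u,bm,0)[0].round(1),"yL lid/gnd",P(l,v,H)[1].round(1),P(l,v,0)[1].round(1),"yR",P(r,v,H)[1].round(1),P(r,v,0)[1].round(1),"dims",L,Wd)
p0=p
cv2.imwrite("pics/boxes0.png",cv2.resize(p[120:270,90:300,::-1],None,fx=3.8,fy=3.8,interpolation=cv2.INTER_CUBIC))
E
python3 edges.py
```

```text
b1 px t,b,l,r 142.5 183.5 180.5 207.5 far x 671.5 near x lid/ground 586.4 594.2 yL lid/gnd 126.9 133.0 yR 72.6 77.0 dims 66 54
b2 px t,b,l,r 124.5 165.5 251.5 282.5 far x 711.3 near x lid/ground 625.7 636.7 yL lid/gnd -15.5 -13.8 yR -78.0 -78.8 dims 80 65
b3 px t,b,l,r 207.5 257.5 100.5 143.5 far x 531.4 near x lid/ground 434.0 437.9 yL lid/gnd 270.0 285.6 yR 187.7 199.3 dims 96 76
b4 px t,b,l,r 205.5 263.5 240.5 285.5 far x 541.2 near x lid/ground 428.4 432.7 yL lid/gnd -0.5 2.6 yR -87.3 -89.0 dims 112 88
```

View pics/boxes0.png

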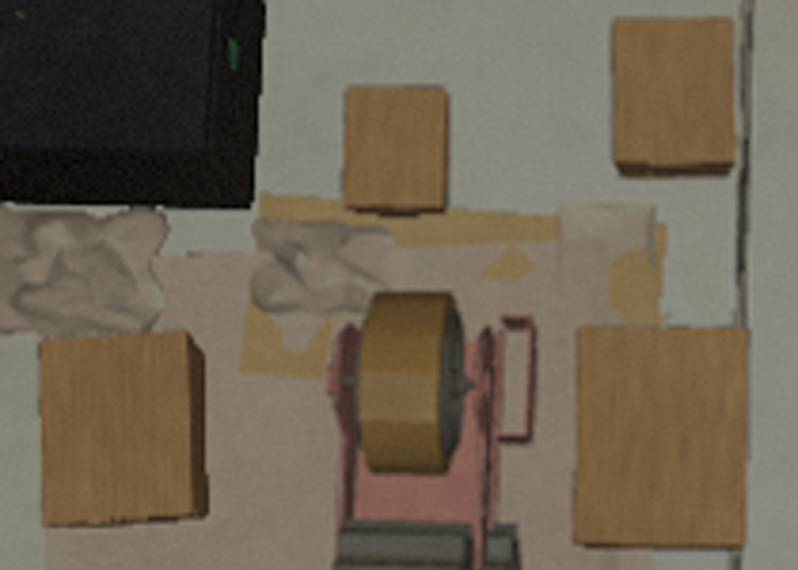

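The box silhouettes give lid centres b1 (638.5,100), b2 (671.5,-47), b3 (483,231.5) and b4 (485,-44). Camera x reads about 2 mm low against the arm, so I'll correct for that and re-centre pot 1 later. Next is pot 2 to box 2.

Scaled: -0.115 m is -0.1533, 0.1135 m is 0.1513.

Emit:
move_arm(
  motion=[
    [0,0,0,0,0,-0.04,0.035],
    [0,0,0,0,0,-0.1067,0.035],
    [0,0,0,0.04,0.0333,-0.1533,0.035],
    [0,0,0,0.0933,0.076,-0.1533,0.035],
    [0,0,0,0.1333,0.1093,-0.1533,0.035],
    [0,0,0,0.1513,0.1233,-0.12,0.035],
    [0,0,0,0.1513,0.1233,-0.08,0.035],
    [0,0,0,0.1513,0.1233,-0.0653,0.035],
  ],
)

```text
clock: 9.62
eef_pos: [671.3, -46.4, 55.0]
tcp_rot: [-3.139, -0.0, 1.571]
contact_force: [0.1, 0.3, 0.2]
opening: 0.503
grasp_force: 40.8
```

Emit:
move_arm(
  motion=[
    [0,0,0,0,0,0,0.035],
    [0,0,0,0,0,0.004,0.035],
    [0,0,0,0,0,0.008,0.035],
    [0,0,0,0,0,0.01,0.035],
    [0,0,0,0,0,0.01,0.035],
  ],
)

```text
clock: 10.25
eef_pos: [672.8, -46.9, 49.8]
tcp_rot: [3.141, 0.0, 1.571]
contact_force: [-0.3, -1.0, 3.7]
opening: 0.498
grasp_force: 41.1
```

Scaled: -0.1 m is -0.1333, -0.09 m is -0.12.

Emit:
move_arm(
  motion=[
    [0,0,0,0,0,0,0.06],
    [0,0,0,0,0,0,0.085],
    [0,0,0,0,0,0,0.085],
    [0,0,0,0,0,-0.0133,0.085],
    [0,0,0,0,0,-0.0667,0.085],
    [0,0,0,0,0,-0.12,0.085],
    [0,0,0,-0.0467,-0.036,-0.1333,0.085],
    [0,0,0,-0.1,-0.076,-0.1333,0.085],
  ],
)

```text
clock: 11.25
eef_pos: [616.3, -122.2, 151.5]
tcp_rot: [3.138, 0.001, 1.572]
contact_force: [0.2, -0.9, 0.2]
opening: 0.992
grasp_force: 0.0
```

Scaled: -0.195 m is -0.26, -0.188 m is -0.2507.

Emit:
move_arm(
  motion=[
    [0,0,0,-0.0533,-0.04,0,0.085],
    [0,0,0,-0.1067,-0.08,0,0.085],
    [0,0,0,-0.16,-0.12,0,0.085],
    [0,0,0,-0.2133,-0.16,0,0.085],
    [0,0,0,-0.2507,-0.1867,0.0267,0.085],
    [0,0,0,-0.26,-0.1967,0.0667,0.085],
    [0,0,0,-0.26,-0.1967,0.1067,0.085],
    [0,0,0,-0.26,-0.1967,0.1067,0.085],
  ],
)

```text
clock: 12.25
eef_pos: [466.8, -316.1, 68.1]
tcp_rot: [-3.139, -0.002, 1.57]
contact_force: [-0.5, 0.8, 0.9]
opening: 1.0
grasp_force: 0.0
```

Scaled: 0.061 m is 0.0813, 0.055 m is 0.0733.

Emit:
move_arm(
  motion=[
    [0,0,0,0,0.0007,0.04,0.085],
    [0,0,0,0,0.0007,0.0733,0.085],
    [0,0,0,0,0.0007,0.0813,0.06],
    [0,0,0,0,0.0007,0.0813,0.045],
    [0,0,0,0,0.0007,0.0813,0.045],
    [0,0,0,0,0.0007,0.0813,0.045],
    [0,0,0,0,0.0007,0.0813,0.045],
  ],
  grip_force=45,
)

```text
clock: 13.12
eef_pos: [469.4, -317.2, 9.4]
tcp_rot: [3.14, 0.001, 1.571]
contact_force: [-0.8, 0.4, 8.4]
opening: 0.621
grasp_force: 47.6
```

Scaled: 0.23 m is 0.3067, -0.17 m is -0.2267.

Emit:
move_arm(
  motion=[
    [0,0,0,0,0,-0.04,0.045],
    [0,0,0,0,0,-0.1067,0.045],
    [0,0,0,0,0,-0.1733,0.045],
    [0,0,0,0.04,0.0013,-0.22,0.045],
    [0,0,0,0.1067,0.0027,-0.2267,0.045],
    [0,0,0,0.1733,0.0053,-0.2267,0.045],
    [0,0,0,0.24,0.0067,-0.2267,0.045],
    [0,0,0,0.3067,0.008,-0.2267,0.045],
  ],
)

```text
clock: 14.12
eef_pos: [474.5, -85.2, 178.8]
tcp_rot: [3.141, 0.0, 1.57]
contact_force: [0.7, 0.4, -0.5]
opening: 0.623
grasp_force: 47.4
```

Scaled: 0.318 m is 0.424, 0.314 m is 0.4187.

Emit:
move_arm(
  motion=[
    [0,0,0,0.0667,0.0027,0,0.045],
    [0,0,0,0.1333,0.004,0,0.045],
    [0,0,0,0.2,0.0067,0,0.045],
    [0,0,0,0.2667,0.008,0,0.045],
    [0,0,0,0.3333,0.0107,0,0.045],
    [0,0,0,0.3867,0.012,0,0.045],
    [0,0,0,0.4187,0.0133,0.0267,0.045],
    [0,0,0,0.424,0.0133,0.0667,0.045],
  ],
)

```text
clock: 15.12
eef_pos: [485.4, 233.4, 128.9]
tcp_rot: [3.139, -0.002, 1.573]
contact_force: [0.6, -0.3, -0.4]
opening: 0.618
grasp_force: 47.4
```

Scaled: 0.062 m is 0.0827, 0.06 m is 0.08.

Emit:
move_arm(
  motion=[
    [0,0,0,0,0,0.04,0.045],
    [0,0,0,0,0,0.08,0.045],
    [0,0,0,0,0,0.0827,0.045],
    [0,0,0,0,0,0.0827,0.045],
  ],
)

```text
clock: 15.62
eef_pos: [485.1, 231.4, 67.1]
tcp_rot: [3.141, -0.0, 1.571]
contact_force: [0.1, 0.4, -0.3]
opening: 0.62
grasp_force: 47.4
```

Scaled: 0.0095 m is 0.0127, 0.007 m is 0.0093.

Emit:
move_arm(
  motion=[
    [0,0,0,-0.0007,0.0007,0.0053,0.045],
    [0,0,0,-0.0007,0.0007,0.0093,0.045],
    [0,0,0,-0.0007,0.0007,0.0127,0.045],
    [0,0,0,-0.0007,0.0007,0.0127,0.045],
  ],
)

```text
clock: 16.12
eef_pos: [485.4, 230.9, 57.4]
tcp_rot: [3.141, -0.0, 1.571]
contact_force: [-1.6, -0.4, 6.9]
opening: 0.617
grasp_force: 48.1
```

Emit:
move_arm(
  motion=[
    [0,0,0,0,0,0,0.07],
    [0,0,0,0,0,0,0.085],
    [0,0,0,0,0,0,0.085],
    [0,0,0,0,0,-0.0133,0.085],
    [0,0,0,0,0,-0.0667,0.085],
    [0,0,0,0,0,-0.1333,0.085],
    [0,0,0,-0.04,0.0067,-0.1627,0.085],
    [0,0,0,-0.1067,0.0187,-0.1627,0.085],
  ],
)

```text
clock: 17.12
eef_pos: [500.7, 151.3, 181.8]
tcp_rot: [3.137, -0.002, 1.573]
contact_force: [0.6, -0.5, -0.9]
opening: 0.995
grasp_force: 0.0
```

Scaled: -0.4 m is -0.5333, -0.35 m is -0.4667.

Emit:
move_arm(
  motion=[
    [0,0,0,-0.0667,0.0107,0,0.085],
    [0,0,0,-0.1333,0.0227,0,0.085],
    [0,0,0,-0.2,0.0347,0,0.085],
    [0,0,0,-0.2667,0.0453,0,0.085],
    [0,0,0,-0.3333,0.0573,0,0.085],
    [0,0,0,-0.4,0.068,0,0.085],
    [0,0,0,-0.4667,0.08,0,0.085],
    [0,0,0,-0.5333,0.092,0,0.085],
  ],
)

```text
clock: 18.12
eef_pos: [568.3, -251.0, 179.6]
tcp_rot: [3.141, 0.0, 1.571]
contact_force: [-0.0, -0.0, 0.2]
opening: 0.996
grasp_force: 0.0
```

Emit:
move_arm(
  motion=[
    [0,0,0,-0.0533,0.0093,0,0.085],
    [0,0,0,-0.0867,0.0147,0,0.085],
    [0,0,0,-0.098,0.016,0.04,0.085],
    [0,0,0,-0.098,0.016,0.0933,0.085],
    [0,0,0,-0.098,0.016,0.1333,0.085],
    [0,0,0,-0.098,0.016,0.1333,0.085],
    [0,0,0,-0.098,0.016,0.1333,0.085],
  ],
)

```text
clock: 19.0
eef_pos: [580.9, -322.8, 80.1]
tcp_rot: [3.14, 0.001, 1.571]
contact_force: [-0.0, -0.2, -0.1]
opening: 0.999
grasp_force: 0.0
```

Scaled: 0.07 m is 0.0933, 0.06 m is 0.08.

Emit:
move_arm(
  motion=[
    [0,0,0,0,0,0.04,0.085],
    [0,0,0,0,0,0.08,0.085],
    [0,0,0,0,0,0.0933,0.075],
    [0,0,0,0,0,0.0933,0.055],
    [0,0,0,0,0,0.0933,0.055],
    [0,0,0,0,0,0.0933,0.055],
    [0,0,0,0,0,0.0933,0.055],
  ],
  grip_force=50,
)

```text
clock: 19.88
eef_pos: [580.4, -322.9, 9.4]
tcp_rot: [3.141, 0.0, 1.571]
contact_force: [0.8, -0.4, 2.8]
opening: 0.739
grasp_force: 54.9
```

Scaled: 0.25 m is 0.3333, 0.21 m is 0.28.

Emit:
move_arm(
  motion=[
    [0,0,0,0,0,-0.04,0.055],
    [0,0,0,0,0,-0.1067,0.055],
    [0,0,0,0.0267,-0.0093,-0.16,0.055],
    [0,0,0,0.08,-0.0267,-0.1733,0.055],
    [0,0,0,0.1467,-0.0493,-0.1733,0.055],
    [0,0,0,0.2133,-0.072,-0.1733,0.055],
    [0,0,0,0.28,-0.0933,-0.1733,0.055],
    [0,0,0,0.3333,-0.112,-0.1733,0.055],
  ],
)

```text
clock: 20.88
eef_pos: [495.3, -71.1, 139.1]
tcp_rot: [3.141, -0.0, 1.571]
contact_force: [1.3, -0.1, -0.9]
opening: 0.736
grasp_force: 55.1
```

Scaled: 0.064 m is 0.0853, 0.04 m is 0.0533.

Emit:
move_arm(
  motion=[
    [0,0,0,0.0293,-0.0093,0,0.055],
    [0,0,0,0.0387,-0.0127,0.0133,0.055],
    [0,0,0,0.0387,-0.0127,0.0533,0.055],
    [0,0,0,0.0387,-0.0127,0.0853,0.055],
    [0,0,0,0.0387,-0.0127,0.0853,0.055],
    [0,0,0,0.0387,-0.0127,0.0853,0.055],
  ],
)

```text
clock: 21.62
eef_pos: [487.1, -44.2, 75.1]
tcp_rot: [3.141, 0.0, 1.57]
contact_force: [-0.0, -0.0, -0.2]
opening: 0.739
grasp_force: 55.2
```

Scaled: 0.0095 m is 0.0127, 0.007 m is 0.0093.

Emit:
move_arm(
  motion=[
    [0,0,0,0,0,0.0053,0.055],
    [0,0,0,0,0,0.0093,0.055],
    [0,0,0,0,0,0.0127,0.055],
    [0,0,0,0,0,0.0127,0.055],
  ],
)

```text
clock: 22.12
eef_pos: [486.7, -43.7, 65.3]
tcp_rot: [3.141, 0.0, 1.571]
contact_force: [0.3, -0.1, 0.4]
opening: 0.734
grasp_force: 55.2
```

Scaled: 0.0015 m is 0.002, 0.001 m is 0.0013.

Emit:
move_arm(
  motion=[
    [0,0,0,0,0,0.0013,0.055],
    [0,0,0,0,0,0.002,0.055],
    [0,0,0,0,0,0.002,0.055],
  ],
)

```text
clock: 22.5
eef_pos: [486.8, -43.7, 65.2]
tcp_rot: [3.141, 0.0, 1.571]
contact_force: [-6.6, -0.1, 21.9]
opening: 0.736
grasp_force: 57.4
```

Scaled: -0.16 m is -0.2133, -0.11 m is -0.1467.

Emit:
move_arm(
  motion=[
    [0,0,0,0,0,-0.0017,0.055],
    [0,0,0,0,0,-0.0017,0.075],
    [0,0,0,0,0,-0.0017,0.085],
    [0,0,0,0,0,-0.0017,0.085],
    [0,0,0,0,0,-0.0267,0.085],
    [0,0,0,0,0,-0.08,0.085],
    [0,0,0,0,0,-0.1467,0.085],
    [0,0,0,0.04,0,-0.2133,0.085],
  ],
)

```text
clock: 23.5
eef_pos: [486.5, -14.4, 225.2]
tcp_rot: [-3.141, 0.0, 1.569]
contact_force: [1.1, -0.0, -0.7]
opening: 0.99
grasp_force: 0.0
```

Scaled: 0.42 m is 0.56, 0.37 m is 0.4933.

Emit:
move_arm(
  motion=[
    [0,0,0,0.0733,-0.0267,0,0.085],
    [0,0,0,0.1467,-0.0533,0,0.085],
    [0,0,0,0.22,-0.08,0,0.085],
    [0,0,0,0.2933,-0.1067,0,0.085],
    [0,0,0,0.36,-0.1333,0,0.085],
    [0,0,0,0.4267,-0.16,0,0.085],
    [0,0,0,0.4933,-0.1867,0,0.085],
    [0,0,0,0.56,-0.2133,0,0.085],
  ],
)

```text
clock: 24.5
eef_pos: [325.7, 407.9, 223.7]
tcp_rot: [3.141, 0.0, 1.571]
contact_force: [1.2, 0.3, 0.3]
opening: 0.993
grasp_force: 0.0
```

```bash
cat > chk.py <<'E'
from rig import grab_frame
from h import *
import sys
n=sys.argv[1]
for c in("top","scene"):
    p,d=grab_frame(c); np.savez(f"{c}{n}.npz",p=p,d=d)
    if c=="top": P=p
    cv2.imwrite(f"pics/{c}{n}.png",cv2.resize(p[90:350,80:460,::-1],None,fx=2,fy=2) if c=="top" else cv2.resize(p[130:290,160:440,::-1],None,fx=2.8,fy=2.8))
g=cv2.cvtColor(P,cv2.COLOR_RGB2HSV)
for nm,b,H,h,D in(("1",(638.5,100),34,26,34),("2",(671.5,-47),41,32,44),("3",(483,231.5),48,39,54),("4",(485,-44),56,46,64)):
    z=H+h; r,T=und("top",[(0,0)]); C=np.linalg.inv(T)
    q=C[:3,:3]@np.array([*b,z])+C[:3,3]; K=__import__("rig").camera_params("top")["camera_matrix"]
    u,v=(K@(q/q[2]))[:2].round().astype(int)
    m=((g[...,1]<70)&(g[...,2]<160)).astype(np.uint8); k=D//2+6; w=np.zeros_like(m);cv2.circle(w,(int(u),int(v)),int(k*.62),1,-1); m&=w
    l=cv2.connectedComponentsWithStats(m)[1]; mm=(l==l[v,u]).astype(np.uint8)
    cn=max(cv2.findContours(mm,0,1)[0],key=len)[:,0].astype(float); x=plane("top",cn,z)[:,:2].astype(np.float32)
    e=cv2.fitEllipse(x); print(nm,"pot",np.round(e[0],1),np.round(e[1],1),"off",np.round(np.array(e[0])-b,1))
E
python3 chk.py 4
```

```text
1 pot [632.4  99.3] [30.9 36. ] off [-6.1 -0.7]
2 pot [667.7 -46.9] [39.8 47.7] off [-3.8  0.1]
3 pot [482.3 226.3] [50.5 59.3] off [-0.7 -5.2]
4 pot [484.5 -44.1] [60.3 61.9] off [-0.5 -0.1]
```

View pics/top4.png

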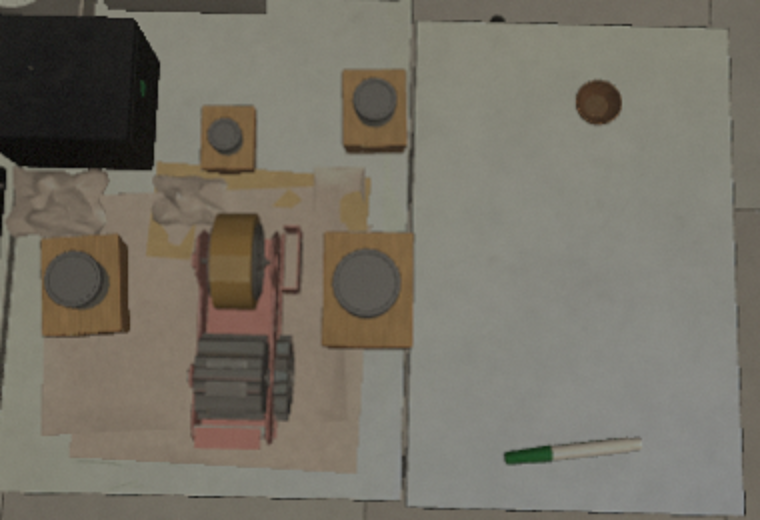

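View pics/scene4.png

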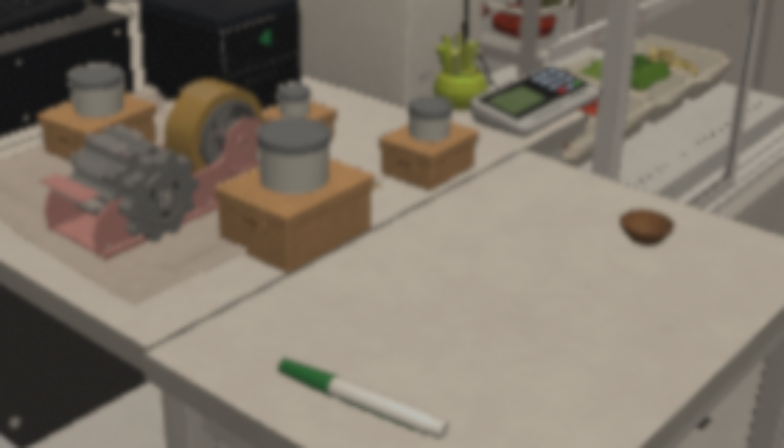

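All four pots stand upright on the right boxes, and the dish and marker are undisturbed. The ellipse fit includes the camera-facing rims of the lids, so I'll recheck with the outer silhouettes only.

```bash
cat > sil.py <<'E'
from h import *
import sys
P=np.load(f"top{sys.argv[1]}.npz")["p"]; g=cv2.cvtColor(P,cv2.COLOR_RGB2HSV)
C=np.array([352,-57.])
for nm,b,H,h,D,(u,v),(L,Wd) in(("1",(638.5,100),34,26,34,(192,157),(66,54)),("2",(671.5,-47),41,32,44,(267,140),(80,65)),("3",(483,231.5),48,39,54,(117,230),(96,76)),("4",(485,-44),56,46,64,(263,231),(112,88))):
    z=H+h; grey=(g[...,1]<80).astype(np.uint8); w=np.zeros_like(grey); cv2.circle(w,(u,v),int(D*.31+5),1,-1)
    brown=((g[...,1]>80)&(g[...,0]>5)&(g[...,0]<22))
    m=w&(~brown).astype(np.uint8); m=cv2.morphologyEx(m,cv2.MORPH_OPEN,np.ones((3,3)))
    cn=max(cv2.findContours(m,0,1)[0],key=len)[:,0].astype(float)
    q=plane("top",cn,z)[:,:2]; 
    # outer half of the lid rim only: circle of known radius through points on the side away from the camera
    d=np.array(b)-C; d/=np.linalg.norm(d)
    from scipy.optimize import least_squares
    c=q.mean(0)
    for _ in range(3):
        s=(q-c)@d>-2; c=least_squares(lambda a:np.hypot(*(q[s]-a).T)-(D/2-0.8),c,loss="soft_l1").x
    res=np.hypot(*(q[s]-c).T)-D/2
    print(nm,"pot",c.round(1),"off",(c-b).round(1),"n",s.sum(),"rms",res.std().round(2))
E
python3 sil.py 4
python3 - <<'E'
import sys; sys.path.insert(0,".")
s=open("edges.py").read()
E
```

```text
1 pot [633.8 100.2] off [-4.7  0.2] n 25 rms 0.56
2 pot [669.8 -46.8] off [-1.7  0.2] n 33 rms 0.77
3 pot [483.3 228.8] off [ 0.3 -2.7] n 42 rms 0.58
4 pot [484.3 -43.9] off [-0.7  0.1] n 51 rms 0.67
```

Pots 2, 3 and 4 are within 3 mm of centre, but pot 1 is about 5 mm short in x. I'll re-centre it.

Scaled: 0.304 m is 0.4053, -0.3 m is -0.4.

Emit:
move_arm(
  motion=[
    [0,0,0,-0.0507,0.052,0,0.085],
    [0,0,0,-0.1027,0.104,0,0.085],
    [0,0,0,-0.1533,0.156,0,0.085],
    [0,0,0,-0.2053,0.208,0,0.085],
    [0,0,0,-0.256,0.26,0,0.085],
    [0,0,0,-0.3067,0.312,0,0.085],
    [0,0,0,-0.36,0.364,0,0.085],
    [0,0,0,-0.4,0.4053,0,0.085],
  ],
)

```text
clock: 25.6
eef_pos: [631.7, 103.7, 223.5]
tcp_rot: [-3.141, 0.0, 1.57]
contact_force: [0.2, -0.2, -0.4]
opening: 0.992
grasp_force: 0.0
```

Scaled: 0.142 m is 0.1893, 0.12 m is 0.16.

Emit:
move_arm(
  motion=[
    [0,0,0,-0.0093,0.0093,0.04,0.085],
    [0,0,0,-0.0093,0.0093,0.1067,0.085],
    [0,0,0,-0.0093,0.0093,0.16,0.085],
    [0,0,0,-0.0093,0.0093,0.1893,0.085],
    [0,0,0,-0.0093,0.0093,0.1893,0.085],
    [0,0,0,-0.0093,0.0093,0.1893,0.085],
  ],
)

```text
clock: 26.35
eef_pos: [638.2, 99.1, 82.7]
tcp_rot: [3.14, -0.0, 1.571]
contact_force: [0.0, 1.2, 0.8]
opening: 0.996
grasp_force: 0.0
```

Scaled: 0.039 m is 0.052, 0.037 m is 0.0493.

Emit:
move_arm(
  motion=[
    [0,0,0,0.0013,-0.0013,0.0267,0.085],
    [0,0,0,0.0013,-0.0013,0.0493,0.085],
    [0,0,0,0.0013,-0.0013,0.052,0.05],
    [0,0,0,0.0013,-0.0013,0.052,0.025],
    [0,0,0,0.0013,-0.0013,0.052,0.025],
    [0,0,0,0.0013,-0.0013,0.052,0.025],
    [0,0,0,0.0013,-0.0013,0.052,0.025],
    [0,0,0,0.0013,-0.0013,0.052,0.025],
  ],
  grip_force=35,
)

```text
clock: 27.35
eef_pos: [637.1, 100.4, 43.4]
tcp_rot: [3.14, -0.0, 1.571]
contact_force: [1.2, 0.4, 6.0]
opening: 0.385
grasp_force: 35.1
```

Scaled: -0.006 m is -0.008, -0.005 m is -0.0067.

Emit:
move_arm(
  motion=[
    [0,0,0,0,0,-0.0067,0.025],
    [0,0,0,0,0.0027,-0.008,0.025],
    [0,0,0,0,0.006,-0.008,0.025],
    [0,0,0,0,0.006,-0.008,0.025],
    [0,0,0,0,0.006,-0.004,0.025],
    [0,0,0,0,0.006,-0.0007,0.025],
    [0,0,0,0,0.006,-0.0003,0.025],
    [0,0,0,0,0.006,-0.0003,0.025],
  ],
)

```text
clock: 28.35
eef_pos: [640.9, 100.2, 43.4]
tcp_rot: [-3.141, 0.0, 1.571]
contact_force: [-2.2, 0.4, 6.1]
opening: 0.383
grasp_force: 35.5
```

Scaled: -0.18 m is -0.24, -0.15 m is -0.2.

Emit:
move_arm(
  motion=[
    [0,0,0,0,0,0,0.05],
    [0,0,0,0,0,0,0.085],
    [0,0,0,0,0,0,0.085],
    [0,0,0,0,0,-0.0133,0.085],
    [0,0,0,0,0,-0.0667,0.085],
    [0,0,0,0,0,-0.1333,0.085],
    [0,0,0,0,0,-0.2,0.085],
    [0,0,0,0,0,-0.24,0.085],
  ],
)

```text
clock: 29.35
eef_pos: [642.1, 100.4, 226.8]
tcp_rot: [3.138, -0.001, 1.571]
contact_force: [0.4, 0.3, 0.0]
opening: 0.993
grasp_force: 0.0
```

Scaled: -0.304 m is -0.4053, 0.3 m is 0.4.

Emit:
move_arm(
  motion=[
    [0,0,0,0.0507,-0.052,0,0.085],
    [0,0,0,0.1027,-0.104,0,0.085],
    [0,0,0,0.1533,-0.156,0,0.085],
    [0,0,0,0.2053,-0.208,0,0.085],
    [0,0,0,0.256,-0.26,0,0.085],
    [0,0,0,0.3067,-0.312,0,0.085],
    [0,0,0,0.36,-0.364,0,0.085],
    [0,0,0,0.4,-0.4053,0,0.085],
  ],
)

```text
clock: 30.35
eef_pos: [335.6, 401.7, 223.9]
tcp_rot: [3.141, -0.001, 1.572]
contact_force: [0.7, 0.2, -0.1]
opening: 0.995
grasp_force: 0.0
```

```bash
python3 chk.py 5 >/dev/null; python3 sil.py 5; sed -i 's/top0.npz/top5.npz/;s/pics\/boxes0/pics\/boxes5/' edges.py
```

```text
1 pot [638.2 100.1] off [-0.3  0.1] n 25 rms 0.58
2 pot [669.8 -46.8] off [-1.7  0.2] n 33 rms 0.77
3 pot [483.3 228.8] off [ 0.3 -2.7] n 42 rms 0.58
4 pot [484.2 -44. ] off [-0.8 -0. ] n 51 rms 0.74
```

View pics/top5.png

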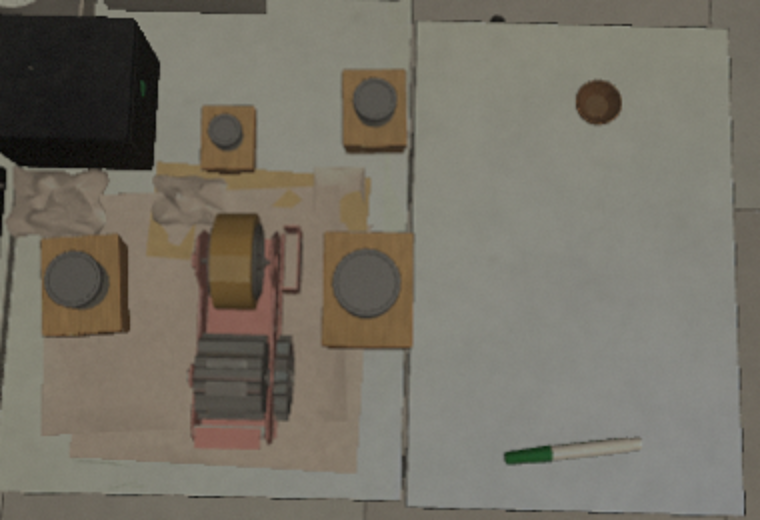

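Pot 1 is now centred (crop (225,131)), the others are within 3 mm, and the boxes, dish and marker are where they were. Handing in.

```bash
python3 -c "
from rig import order; print(order.sign_off())"
```

```text
the job is handed in; nothing more can be done
None
```

All four pots stand upright on their matching boxes, each within about 3 mm of the lid's middle, with the boxes, dish and marker undisturbed in the last picture; the job was handed in at about 30 s.

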